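Set up a glue warmer: pot on its pegs, double lid on, cover off

ROBOT

A 6-joint arm with a two-finger parallel gripper is mounted at the origin on the work surface; the furniture and walls round the work are solid. World frame = base frame: x ahead of the robot, y to its left, z up, the work surface at z = 0. Lengths are in m, angles in rad, forces in N, time in s.
With the tool pointing down it reaches from about 0.25 to 0.775 m from the base axis. Payload 4 kg.
Tool frame: the origin (TCP) lies at the very end of the fingers, on their centre line; the grasp point (between the pads) lies tcp_to_grasp behind it (tcp_to_grasp is the distance from the TCP to the grasp point, in m); z points along the fingers, y is the direction in which the jaws open and shut (so a half turn about z gives the same grasp; the last joint's range is limited). The gripper opens to 94 mm and grips with 3 to 60 N. Pads are 16 mm wide; open, the fingers measure 119 mm over their backs; the gripper's body (75 mm by 177 mm) begins 78 mm behind the grasp point.
Start: joints at [-1.384, 0.087, 1.371, -0, 1.684, -0.103], TCP at [0.157, -0.527, 0.206] pointing down, gripper open.
Joint ranges: [-3.1, 3.1], [-0.76, 2.03], [0.27, 2.55], [-1.08, 4.22], [0.17, 2.65], [-2.57, 2.57]. Speed limits (rad/s): [2.79, 2.79, 3.14, 3.14, 3.14, 3.14].

INTERFACE

Orientations are given as [roll, pitch, yaw] about the fixed x, y, z axes, in that order (R = Rz(yaw) Ry(pitch) Rx(roll)).
In Python, from bench import * gives the robot as it stands.
- The arm moves only by the tool play_rows, never from a script. Its argument "rows" is a list of rows, each a list of 3 entries, a list of its own where there are three numbers: the finger opening in cm, from 0 to 9.4, then the shift along the world's x, y, z in cm, then the turn, a rotation vector about the world's x, y, z in rad. A call has 1 to 8 rows; each row is the pose to reach, as a shift and turn from the pose commanded when the call began; what a row does not reach only later rows make up. A row lasts 1/12 s, in which the tool goes at most 41.7 mm and 7.16 degrees, less where a joint would pass 70% of its speed; a pose out of reach is approached as far as the arm can. A call with a gripper value outside its range is refused whole. The fingers move at their own pace and stop on an object; the grip force is fixed at half the most. Time passes only in rows, so rows that repeat a pose let the fingers close. It gives the time, the measured TCP pose, the force and the opening at its end, in the units of the state.
- get_obs(): the state, without advancing time (a new reading comes with each control period).
- snapshot(name): name is "scene" or "top"; returns a dict with "pixels" (400x640x3 uint8, red, green, blue), "fx", "fy", "cx", "cy" (pixels), "rvec" (rotation vector, rad) and "tvec" (3), from world to camera coordinates, as OpenCV has them. Camera axes: x right, y down, z forward; pixel columns grow to the right and rows downward; lengths in m; the calibration is good to about 2 mm. A picture is of the moment at which its call begins. There is no depth.
- close_job(): hands the job in, once; it reports no verdict.
Trained networks look in the newest picture that a camera, given by its name, has taken for a name from the list of things; names that differ only in an ending like _2 or _b are one class to them, and where a whole thing is asked for, a point or a joint stands for the part that bears it (a point fixed in the world has none). Each returns a list of dicts, best first, with "confidence" (0 to 1); they miss things now and then, are a little off and sometimes report something else, mostly with a low value. They report only what shows in the picture. A call takes as long as a camera call. They do not tell look-alikes from the thing itself.
- silhouettes(camera, label): "mask" (400x640 bool, what is visible of it) and "point" ([row, column] in pixels, amid what is visible of it).
The state is a dict: "time": time; "joint_positions": joint angles; "qvel": joint speeds; "joint_torque": joint torques, N m; "tool_pos": TCP position; "ee_rot": TCP orientation; "wrist_force": force on the tool from outside, world axes, zero at the start; "wrist_torque": the same for the moment, N m; "width": finger opening in m.
Only numpy, scipy, OpenCV 4.12 (cv2) and the standard library are available. Lean on these libraries where they do the work, as an engineer would, in place of code of your own. Each camera call takes 0.05 s, during which the arm holds its last target. There are 200 camera calls.

TASK

Make the electric glue warmer ready: set the copper glue pot on the green warmer base so that the two holes in its foot drop right down over the two pegs. Then take the double lid by the red bar of its black cover and gently lower it as one piece onto the pot, turned so that the two keys of the steel inner lid drop into the two notches in the pot's rim and the lid is fully home. Turn the cover about 60 degrees anticlockwise (seen from above) to unhook it, lift it straight up on its own, leaving the vented inner lid seated (glue warms under it alone), and finish still holding the cover level by its bar, about 10 cm above the inner lid; leave the other things on the bench where they are.

Things in the scene. Friction and masses are not known exactly. Their poses are not given: they have to be found in the camera images.
- warmer: the warmer base, fixed: a green housing 150 (x) x 176 (y) mm with dial, lamp and red switch on its front (-x), and on top a round steel plate, 138 mm diameter, 50 mm above the bench, with two steel pegs at y = +46 and -46 mm. Origin: centre of its underside, on the bench; z up. Placed and turned differently each time
- warmer_seat (a point): the middle of the heating plate's top face, midway between the pegs, 50 mm above the bench; the underside of the seated pot's foot lies here
- warmer_peg (a point): the tip of the peg at +y of the warmer; the other peg stands 92 mm away at -y. Pegs: 8 mm diameter, 15 mm above the plate, the last 5 mm tapering to 3 mm
- glue_pot: the open glue pot, loose, 0.3 to 0.65 kg, upright on the bench: a straight copper cylinder, 66 mm diameter (67 at the steel rim band), on a steel foot plate 62 (x) x 122 (y) x 6 mm; 90 mm high over all. Grip it from above across the cylinder, fingertips 35 to 45 mm above its underside. Origin: centre of the foot's underside
- pot_hole (a point): the underside of the foot hole at +y of the pot; the other lies 92 mm away at -y. The holes go through, 11 mm in diameter, are seen from above beside the body and drop over the warmer's pegs either way round
- pot_rim (a point): the centre of the pot's mouth, level with the rim's top, 90 mm above the pot's underside. The mouth is 59 mm wide inside and 27 mm deep, its wall 3.5 mm
- pot_notch (a point): the bottom of the rim notch at +x of the pot; its twin is at -x. Notches are 16 mm wide and 10 mm deep, at right angles to the line of the foot's holes
- inner_lid: the inner lid, 0.14 kg, loose: a steel disc, 68 mm diameter, at the start on the bench under the cover and hooked to it. Origin: centre of the underside of its plug (54 mm diameter, 12 mm deep, foot tapered). Its flange, 12 to 16 mm up, rests on the pot's rim: seated, this origin is 78 mm above the pot's underside. It has no grip: only the cover carries it
- inner_key (a point): the lower end of the inner lid's key at +x; its twin is at -x. Keys hang 7 mm below the flange at its edge, 9 mm wide (6 at the lower end), and fit the pot's rim notches either way round, with 3.5 mm play each side; within it the inner lid may turn along with the cover by some degrees
- cover: the outer lid, 0.12 kg, loose: a black cap, 69 mm diameter, 26 mm high, with a red bar on top (46 mm along x, 14 mm thick in y, top 58 mm above the cap's lower edge). Origin: centre of the cap's lower edge, which rests on the inner lid's flange 16 mm above the inner lid's origin. Its x lies along the inner lid's x (within 4 degrees) at the start
- cover_hook (a point): a hook hidden in the cover at +x (another at -x). With bar and keys in line it reaches under a lug of the inner lid, so that lifting the cover carries both, after 2 mm of free lift. With the cover turned 43 to 73 degrees anticlockwise from above against the inner lid it is clear and the cover lifts alone. Firm stops at 75 and -4 degrees
- cover_bar (a point): where to grip the cover: in the middle of its red bar, 50 mm above the cap's lower edge, 24 mm above the cap's top; the fingertips must stay clear of the cap; the fingers close along the cover's y
- stain_tin: a bystander: a blue and white tin of stain, 75 mm diameter, 100 mm high; origin in the middle of its underside
- glue_bottle: a bystander: a brown dropper bottle, 33 mm diameter, 102 mm high; origin in the middle of its underside
- plug_pack: a bystander: a brown carton pack, 72 x 122 x 52 mm; origin in the middle of its underside
- brush: a bystander: a flat brush with a green handle lying on the bench, 30 x 232 x 13 mm (long in y); origin in the middle of its underside
Mind the look-alikes: they are no part of the job. What is shaped like the cover but pink is not meant.

How it is judged:
By the outcome, as a careful person would: the job done as asked, in the order asked, and still so for the second after the job is handed in, while the arm keeps its last pose, push and grip.
It also fails if it takes over 64 s, if anything falls off the work surface, if the arm or the gripper's body presses on something with over 40 N, if the wrist force passes 120 N, or if a joint passes its speed limit or range.

## Working session

There is one attempt and no reset: what is moved stays moved. The work goes in short steps, Python scripts to look and compute and a tool call to move; the robot and the scene stay as the last step left them, time stands still between calls to the robot, and variables do not carry over. Pictures are saved under pics/ and viewed, about 8 in all and at most 12, crops included, and the job is handed in when it is done.

Besides the shell and the picture viewer there is one more tool, called after "Request:" as name(argument=value, ...), one argument or row to a line, values as JSON. play_rows: Moves the arm, as the interface text tells. Its arguments: {"type":"object","properties":{"rows":{"type":"array"}},"required":["rows"]}

```bash
ls; mkdir -p pics; cat > h.py <<'E'
from bench import *
import numpy as np, cv2
def cam(s):
    K=np.array([[s["fx"],0,s["cx"]],[0,s["fy"],s["cy"]],[0,0,1.]])
    R=cv2.Rodrigues(np.array(s["rvec"],float))[0]; t=np.array(s["tvec"],float).ravel()
    return K,R,t
def ray(s,u,v,z):
    K,R,t=cam(s); d=R.T@np.linalg.inv(K)@np.array([u,v,1.]); c=-R.T@t
    return c+d*(z-c[2])/d[2]
def proj(s,p):
    K,R,t=cam(s); q=K@(R@np.array(p,float)+t); return q[:2]/q[2]
E
python3 - <<'E'
from h import *
for n in("top","scene"):
    s=snapshot(n); cv2.imwrite(f"pics/{n}0.png",s["pixels"][:,:,::-1])
    K,R,t=cam(s); print(n,K[0,0],-R.T@t,R[2])
    for l in["warmer","glue_pot","cover","inner_lid","warmer_peg","pot_hole","pot_notch","cover_bar","inner_key","stain_tin","glue_bottle","plug_pack","brush"]:
        print(l,[(round(d["confidence"],2),np.round(d["point"]).tolist(),int(d["mask"].sum())) for d in silhouettes(n,l)])
print(get_obs())
E
```

```text
pics
top 435.88931871045 [ 0.39779712 -0.0749894   1.47967836] [ 0.08687781  0.00608493 -0.99620039]
warmer [(0.58, [182.0, 307.0], 2408), (0.27, [166.0, 403.0], 62)]
glue_pot [(0.77, [221.0, 399.0], 768)]
cover [(0.84, [265.0, 259.0], 386), (0.74, [202.0, 237.0], 355)]
inner_lid []
warmer_peg [(0.63, [184.0, 301.0], 2484)]
pot_hole [(0.85, [221.0, 401.0], 774)]
pot_notch [(0.62, [219.0, 400.0], 791)]
cover_bar [(0.79, [200.0, 239.0], 357), (0.75, [266.0, 261.0], 355)]
inner_key []
stain_tin [(0.96, [161.0, 378.0], 541)]
glue_bottle [(0.43, [166.0, 402.0], 88)]
plug_pack [(0.92, [171.0, 228.0], 858)]
brush [(0.96, [183.0, 427.0], 396), (0.31, [181.0, 307.0], 2390)]
scene 473.5836838623612 [-0.06475933  0.55338113  0.94754544] [ 0.47182956 -0.50138846 -0.72524925]
warmer [(0.91, [200.0, 273.0], 3202), (0.35, [158.0, 385.0], 1139)]
glue_pot [(0.73, [160.0, 384.0], 1084)]
cover [(0.71, [131.0, 339.0], 257), (0.64, [262.0, 223.0], 714), (0.63, [298.0, 316.0], 713)]
inner_lid [(0.74, [134.0, 368.0], 397)]
warmer_peg [(0.92, [201.0, 275.0], 3265)]
pot_hole [(0.69, [160.0, 383.0], 1102)]
po
[... 249 characters left out ...]
[(0.91, [134.0, 369.0], 427)]
{'time': 1.4, 'joint_positions': array([-1.38409865e+00,  8.72053850e-02,  1.37068279e+00, -1.68922165e-05,
        1.68362144e+00, -1.03130722e-01]), 'qvel': array([ 0.00085645, -0.00064424,  0.00152627,  0.00261017, -0.00118046,
        0.00184445]), 'joint_torque': array([-1.56343176e-04, -3.40032220e+01, -3.02594161e+01,  7.17485673e-02,
        2.36969726e-02,  1.05558642e-07]), 'tool_pos': array([ 0.15716024, -0.52708614,  0.20551167]), 'ee_rot': array([3.14151179e+00, 2.52433939e-05, 2.89826494e-01]), 'wrist_force': array([-0.17271957,  0.45279873, -0.18590301]), 'wrist_torque': array([ 0.03149955, -0.07299091,  0.00504677]), 'width': 0.09393497059336482}
```

```bash
python3 - <<'E'
import cv2,numpy as np
a=cv2.imread("pics/top0.png")[120:320,195:455]; b=cv2.imread("pics/scene0.png")[100:340,150:430]
cv2.imwrite("pics/c1.png",cv2.resize(a,None,fx=3,fy=3,interpolation=cv2.INTER_CUBIC)); cv2.imwrite("pics/c2.png",cv2.resize(b,None,fx=2.5,fy=2.5,interpolation=cv2.INTER_CUBIC))
E
```

```text
(no output)
```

View pics/c1.png

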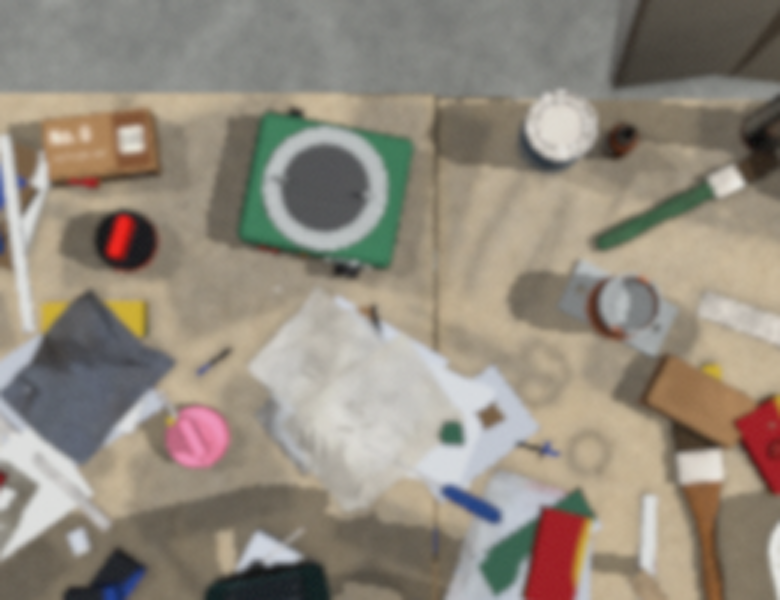

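View pics/c2.png

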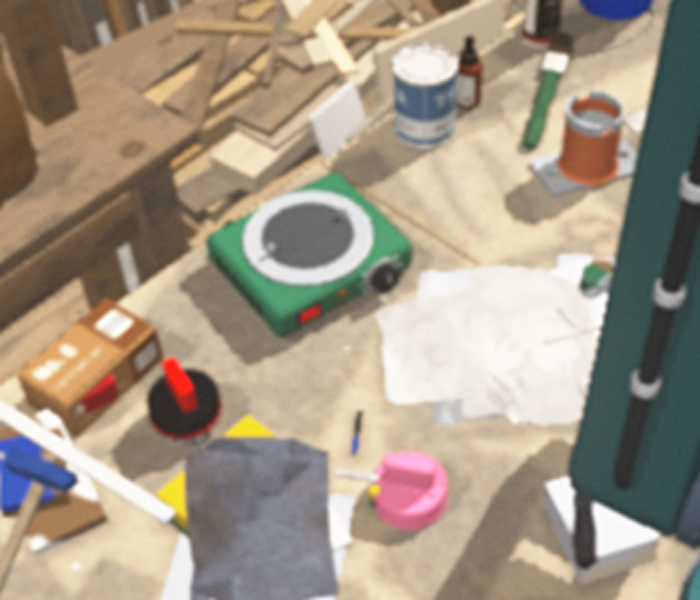

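```bash
cat >> h.py <<'E'
from scipy.optimize import minimize
from scipy.ndimage import map_coordinates
def circ(r,z,n=120):
    a=np.linspace(0,2*np.pi,n,endpoint=False); c=np.c_[np.cos(a),np.sin(a)]
    return np.c_[r*c,0*a+z],np.c_[c,0*a]
def rect(lx,ly,z,n=40):
    s=np.linspace(-.47,.47,n);o=np.ones(n);P=[];N=[]
    for k in(1,-1):
        P+=[np.c_[k*lx/2*o,s*ly,z*o],np.c_[s*lx,k*ly/2*o,z*o]]
        N+=[np.c_[k*o,0*o,0*o],np.c_[0*o,k*o,0*o]]
    return np.vstack(P),np.vstack(N)
def T(p,P):
    c,s_=np.cos(p[2]),np.sin(p[2]); return P@np.array([[c,s_,0],[-s_,c,0],[0,0,1]])+np.array([p[0],p[1],0])
def projs(s,P):
    K,R,t=cam(s); q=(P@R.T+t)@K.T; return q[:,:2]/q[:,2:]
def score(s,img,feats,p,d=.0025):
    tot=0
    for P,N,w in feats:
        a=projs(s,T(p,P+d*N));b=projs(s,T(p,P-d*N))
        g=sum(abs(map_coordinates(img[:,:,c],[a[:,1],a[:,0]],order=1)-map_coordinates(img[:,:,c],[b[:,1],b[:,0]],order=1)) for c in range(3))
        tot+=w*np.minimum(g,150).mean()
    return tot
def fit(s,feats,p0,dxy=.012,dth=.3):
    img=cv2.GaussianBlur(s["pixels"].astype(np.float32),(0,0),.6); best=None
    rng=np.random.default_rng(0)
    c=[np.array(p0)+rng.uniform(-1,1,3)*[dxy,dxy,dth] for _ in range(250)]
    c.sort(key=lambda p:-score(s,img,feats,p))
    for p in c[:6]:
        r=minimize(lambda q:-score(s,img,feats,q),p,method="Nelder-Mead",options=dict(initial_simplex=p+np.array([[0,0,0],[.004,0,0],[0,.004,0],[0,0,.08]]),xatol=1e-5,fatol=1e-3))
        if best is None or r.fun<best.fun:best=r
    return best.x,-best.fun
F={"warmer":[(*circ(.069,.05),1),(*rect(.150,.176,.046),1)],
"glue_pot":[(*circ(.0335,.09),1),(*circ(.0295,.09),.5),(*rect(.062,.122,.006),1)],
"cover":[(*circ(.0345,.042),1),(*rect(.046,.014,.074),1)]}
E
python3 - <<'E'
from h import *
import bench; print([x for x in dir(bench) if x[0]!='_'])
print(getattr(bench,"tcp_to_grasp",None))
S={n:snapshot(n) for n in("top","scene")}
g={"warmer":(ray(S["top"],303,182,.05),-.17),"glue_pot":(ray(S["top"],404,221,.09),0.5),"cover":(ray(S["top"],237,200,.042),-.3)}
# pot yaw guess: foot long axis from image
for k,(p,y) in g.items():
    print(k,p)
    for n in S:
        vis={}
        for y0 in ([y] if k!="glue_pot" else [-.4,.4]):
            x,f=fit(S[n],F[k],[p[0],p[1],y0]); print(n,np.round(x,4),round(np.degrees(x[2]),1),round(f,1))
            for P,N,w in F[k]:
                vis[y0]=x
        b=max(vis.values(),key=lambda x:score(S[n],S[n]["pixels"].astype(np.float32),F[k],x))
        S[n].setdefault("ov",[]).append((k,b))
for n in S:
    sc=4; im=cv2.resize(S[n]["pixels"][:,:,::-1].copy(),None,fx=sc,fy=sc,interpolation=cv2.INTER_CUBIC)
    tiles=[]
    for k,b in S[n]["ov"]:
        for P,N,w in F[k]:
            for u in projs(S[n],T(b,P)): cv2.circle(im,tuple(int(v) for v in (u+.5)*sc-.5),0,(255,255,0),-1)
        c=(projs(S[n],np.array([[b[0],b[1],.04]]))[0]*sc).astype(int); h=130
        tiles.append(im[c[1]-h:c[1]+h,c[0]-h:c[0]+h])
    S[n]["t"]=np.hstack(tiles)
cv2.imwrite("pics/fit.png",np.vstack([S[n]["t"] for n in S]))
E
```

```text
['IKError', 'close_job', 'get_obs', 'silhouettes', 'snapshot', 'tcp_to_grasp']
0.0188
warmer [ 0.61437753 -0.01565749  0.05      ]
top [ 0.6135 -0.0159 -0.2182] -12.5 173.3
scene [ 0.6124 -0.0143 -0.181 ] -10.4 198.0
glue_pot [ 0.48440346 -0.34065528  0.09      ]
top [ 0.4837 -0.3421 -0.3844] -22.0 155.4
top [ 0.4837 -0.3421 -0.3845] -22.0 155.4
scene [ 0.479  -0.3355 -0.303 ] -17.4 175.2
scene [ 0.4798 -0.3406  0.5946] 34.1 180.7
cover [0.55413668 0.20334846 0.042     ]
top [ 0.5559  0.2057 -0.2597] -14.9 203.6
scene [ 0.5552  0.2083 -0.2519] -14.4 209.1
```

View pics/fit.png

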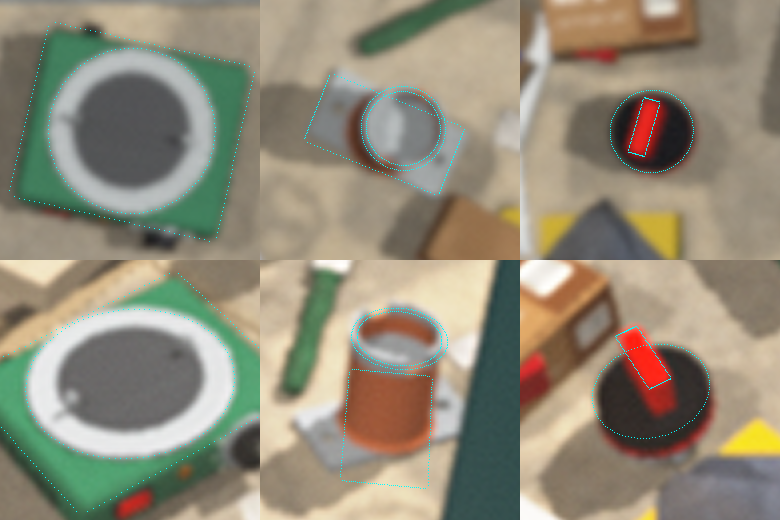

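```bash
python3 - <<'E'
import cv2,numpy as np
t=cv2.imread("pics/top0.png"); s=cv2.imread("pics/scene0.png")
def cr(im,u0,v0,w,h,k): return cv2.resize(im[v0:v0+h,u0:u0+w],None,fx=k,fy=k,interpolation=cv2.INTER_LANCZOS4)
A=np.hstack([cr(t,376,201,50,40,8),cr(s,360,132,50,40,8)])
B=np.hstack([cr(t,273,159,64,45,6.25),cr(s,235,166,80,56.25.__int__(),5)])
h=min(A.shape[1],B.shape[1])
o=np.vstack([A[:,:h],B[:,:h]]); o=np.clip((o.astype(float)-20)*1.2,0,255).astype(np.uint8); print(o.shape); cv2.imwrite("pics/z1.png",o)
E
```

```text
Traceback (most recent call last):
ValueError: all the input array dimensions except for the concatenation axis must match exactly, but along dimension 0, the array at index 0 has size 281 and the array at index 1 has size 280
```

```bash
python3 - <<'E'
import cv2,numpy as np
t=cv2.imread("pics/top0.png"); s=cv2.imread("pics/scene0.png")
def cr(im,u0,v0,w,h,k): return cv2.resize(im[v0:v0+h,u0:u0+w],None,fx=k,fy=k,interpolation=cv2.INTER_LANCZOS4)
A=np.hstack([cr(t,376,201,50,40,8),cr(s,360,132,50,40,8)])
B=np.hstack([cr(t,271,161,66,44,6),cr(s,241,172,66,44,6)])
o=np.vstack([A[:,:792],B]); o=np.clip((o.astype(float)-20)*1.2,0,255).astype(np.uint8); print(o.shape); cv2.imwrite("pics/z1.png",o)
E
```

```text
(584, 792, 3)
```

View pics/z1.png

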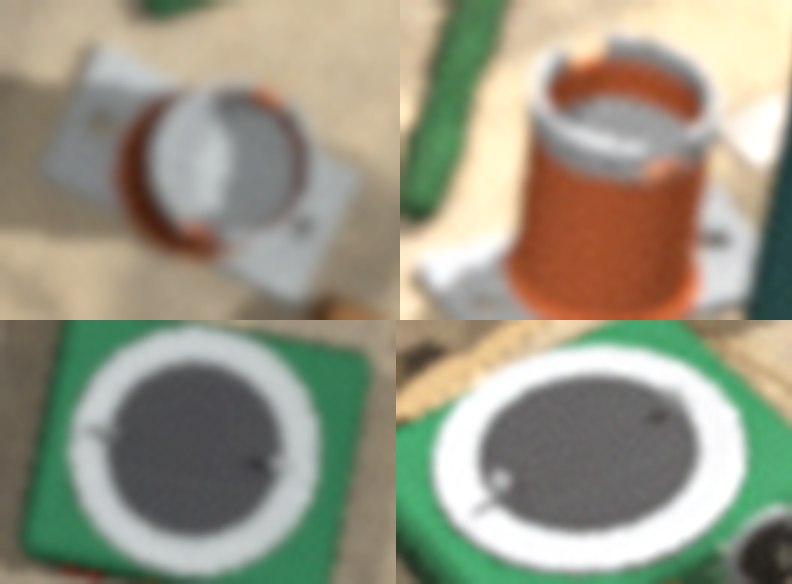

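```bash
python3 - <<'E'
from h import *
T_,S_=snapshot("top"),snapshot("scene")
def f(s,u0,v0,k,x,y,z): return ray(s,u0+(x+.5)/k-.5,v0+(y+.5)/k-.5,z)[:2]
def pr(n,a,b):
    d=a-b; print(n,np.round(a,4),np.round(b,4),"mid",np.round((a+b)/2,4),"len",round(np.hypot(*d),4),"ang",round(np.degrees(np.arctan2(d[1],d[0])),1))
pr("holes top",f(T_,376,201,8,103,122,.004),f(T_,376,201,8,303,225,.004))
pr("holes sc",f(S_,360,132,8,87,300,.004),f(S_,360,132,8,317,240,.004))
pr("notch top",f(T_,376,201,8,268,97,.086),f(T_,376,201,8,203,233,.083))
pr("notch sc",f(S_,360,132,8,188,57,.085),f(S_,360,132,8,258,170,.085))
pr("pegs top",f(T_,271,161,6,113,117,.057),f(T_,271,161,6,278,143,.057))
pr("pegs sc",f(S_,241,172,6,104,158,.060),f(S_,241,172,6,279,75,.060))
W=[(*circ(.069,.05),1)]
for s,n in((T_,"t"),(S_,"s")): 
    x,v=fit(s,W,[.613,-.015,0]); print("plate",n,np.round(x[:2],4))
    x,v=fit(s,[(*circ(.0335,.09),1),(*circ(.0295,.09),.7)],[.483,-.341,0]); print("rim",n,np.round(x[:2],4))
# green outline edges
for s,n in((T_,"t"),):
    hsv=cv2.cvtColor(s["pixels"],cv2.COLOR_RGB2HSV); m=((hsv[:,:,0]>55)&(hsv[:,:,0]<95)&(hsv[:,:,1]>100)).astype(np.uint8)
    m[:, :265]=0;m[:,345:]=0;m[:145]=0;m[215:]=0
    ys,xs=np.nonzero(m); h=cv2.convexHull(np.c_[xs,ys].astype(np.float32)); r=cv2.minAreaRect(h); b=cv2.boxPoints(r)
    w=np.array([ray(s,u,v,.045)[:2] for u,v in b]); e=np.roll(w,-1,0)-w
    print(np.round(np.hypot(e[:,0],e[:,1]),4),np.round(np.degrees(np.arctan2(e[:,1],e[:,0])),1),w.mean(0))
E
```

```text
holes top [ 0.5071 -0.3046] [ 0.4639 -0.3887] mid [ 0.4855 -0.3466] len 0.0945 ang 62.8
holes sc [ 0.5082 -0.3069] [ 0.4648 -0.3897] mid [ 0.4865 -0.3483] len 0.0935 ang 62.3
notch top [ 0.5114 -0.3579] [ 0.4569 -0.3319] mid [ 0.4842 -0.3449] len 0.0604 ang -25.5
notch sc [ 0.5105 -0.3585] [ 0.4556 -0.3249] mid [ 0.4831 -0.3417] len 0.0644 ang -31.4
pegs top [0.6195 0.0289] [ 0.6055 -0.0619] mid [ 0.6125 -0.0165] len 0.0918 ang 81.3
pegs sc [0.6245 0.0266] [ 0.604  -0.0607] mid [ 0.6143 -0.017 ] len 0.0897 ang 76.8
plate t [ 0.6131 -0.0157]
rim t [ 0.4846 -0.3418]
plate s [ 0.6138 -0.0167]
rim s [ 0.4794 -0.3408]
[0.1447 0.1677 0.1443 0.1663] [ -10.4 -101.2  169.    79. ] [ 0.61274643 -0.01555127]
```

Request:
play_rows(
  rows=[
    [9.4,[32.7,18.3,0],[0,0,0.8]],
    [9.4,[32.7,18.3,0],[0,0,0.8]],
    [9.4,[32.7,18.3,0],[0,0,0.8]],
    [9.4,[32.7,18.3,0],[0,0,0.8]],
    [9.4,[32.7,18.3,0],[0,0,0.8]],
    [9.4,[32.7,18.3,0],[0,0,0.8]],
    [9.4,[32.7,18.3,0],[0,0,0.8]],
    [9.4,[32.7,18.3,0],[0,0,0.8]],
  ],
)

```text
time: 2.27
tool_pos: [0.4497, -0.363, 0.2058]
ee_rot: [3.141, 0.0, 1.092]
wrist_force: [-0.0, -0.6, -0.8]
width: 0.094
```

Request:
play_rows(
  rows=[
    [9.4,[3.5,1.95,-4],[0,0,0]],
    [9.4,[3.5,1.95,-6],[0,0,0]],
    [9.4,[3.5,1.95,-8],[0,0,0]],
    [9.4,[3.5,1.95,-8],[0,0,0]],
  ],
)

```text
time: 2.6
tool_pos: [0.4813, -0.3416, 0.1192]
ee_rot: [-3.131, -0.003, 1.092]
wrist_force: [-0.2, 1.5, -0.6]
width: 0.094
```

Request:
play_rows(
  rows=[
    [9.4,[0,0,0],[0,0,0]],
    [9.4,[0,0,0],[0,0,0]],
  ],
)

```text
time: 2.77
tool_pos: [0.4834, -0.3457, 0.1272]
ee_rot: [3.139, 0.001, 1.089]
wrist_force: [-0.3, -0.4, 0.1]
width: 0.094
```

```bash
python3 - <<'E'
from h import *
s=snapshot("scene");t=snapshot("top")
def cr(im,u0,v0,w,h,k): return cv2.resize(im[v0:v0+h,u0:u0+w,::-1],None,fx=k,fy=k,interpolation=cv2.INTER_CUBIC)
cv2.imwrite("pics/p1.png",np.hstack([cr(t["pixels"],365,180,80,80,5),cr(s["pixels"],345,90,80,80,5)])); o=get_obs(); print(o["tool_pos"],o["ee_rot"])
E
```

```text
[ 0.48367279 -0.34622275  0.12825091] [3.13702442e+00 1.09455950e-03 1.08871344e+00]
```

View pics/p1.png

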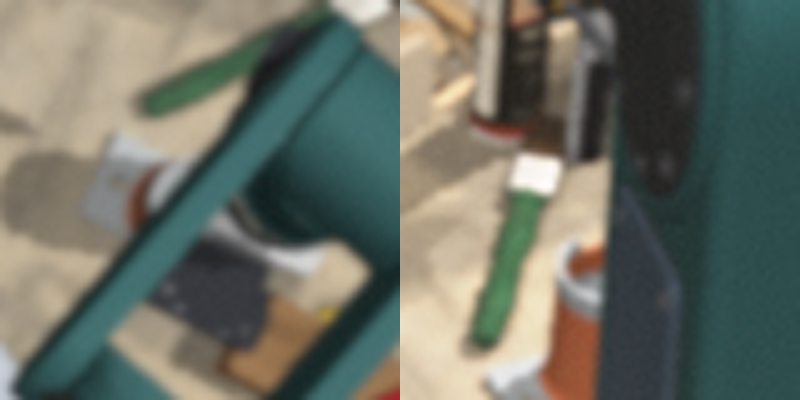

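Request:
play_rows(
  rows=[
    [9.4,[0,0,-2.5],[0,0,0]],
    [9.4,[0,0,-5],[0,0,0]],
    [9.4,[0,0,-7],[0,0,0]],
    [9.4,[0,0,-8.6],[0,0,0]],
    [9.4,[0,0,-8.6],[0,0,0]],
    [9.4,[0,0,-8.6],[0,0,0]],
  ],
)

```text
time: 3.37
tool_pos: [0.4829, -0.3454, 0.0403]
ee_rot: [3.141, 0.0, 1.089]
wrist_force: [-1.3, -1.5, 0.8]
width: 0.0942
```

Request:
play_rows(
  rows=[
    [6.0,[0,0,0],[0,0,0]],
    [6.0,[0,0,0],[0,0,0]],
    [6.0,[0,0,0],[0,0,0]],
    [6.0,[0,0,0],[0,0,0]],
    [6.0,[0,0,0],[0,0,0]],
    [6.0,[0,0,0],[0,0,0]],
  ],
)

```text
time: 3.87
tool_pos: [0.4833, -0.3451, 0.0406]
ee_rot: [3.14, 0.0, 1.09]
wrist_force: [-0.0, 0.2, 3.3]
width: 0.066
```

Request:
play_rows(
  rows=[
    [6.0,[0,0,1],[0,0,0]],
    [6.0,[0,0,3],[0,0,0]],
    [6.0,[0,0,6],[0,0,0]],
    [6.0,[0,0,9],[0,0,0]],
    [6.0,[1,2.5,9],[0,0,0.05]],
    [6.0,[2.2,5.6,9],[0,0,0.1]],
    [6.0,[3.6,9.1,9],[0,0,0.15]],
    [6.0,[5,12.6,9],[0,0,0.2]],
  ],
)

```text
time: 4.53
tool_pos: [0.5324, -0.2174, 0.1284]
ee_rot: [-3.139, -0.001, 1.291]
wrist_force: [-0.2, 0.4, -5.9]
width: 0.0654
```

Request:
play_rows(
  rows=[
    [6.0,[1.4,3.5,0],[0,0,0.05]],
    [6.0,[2.8,7.0,0],[0,0,0.1]],
    [6.0,[4.2,10.6,0],[0,0,0.1]],
    [6.0,[5.5,14,0],[0,0,0.1]],
    [6.0,[6.7,17,0],[0,0,0.1]],
    [6.0,[7.5,19,0],[0,0,0.1]],
    [6.0,[8,20.2,0],[0,0,0.1]],
    [6.0,[8,20.2,0],[0,0,0.1]],
  ],
)

```text
time: 5.2
tool_pos: [0.613, -0.014, 0.1282]
ee_rot: [-3.139, -0.001, 1.393]
wrist_force: [0.4, -0.6, -4.8]
width: 0.0655
```

Request:
play_rows(
  rows=[
    [6.0,[0,0,0],[0,0,0]],
    [6.0,[0,0,0],[0,0,0]],
    [6.0,[0,0,0],[0,0,0]],
  ],
)

```text
time: 5.45
tool_pos: [0.6125, -0.0185, 0.1293]
ee_rot: [-3.141, 0.001, 1.388]
wrist_force: [0.6, -0.5, -4.4]
width: 0.0658
```

```bash
python3 - <<'E'
from h import *
s=snapshot("scene");t=snapshot("top")
cv2.imwrite("pics/t2.png",t["pixels"][:,:,::-1]);cv2.imwrite("pics/s2.png",s["pixels"][:,:,::-1])
def cr(im,u0,v0,w,h,k): return cv2.resize(im[v0:v0+h,u0:u0+w,::-1],None,fx=k,fy=k,interpolation=cv2.INTER_CUBIC)
cv2.imwrite("pics/p2.png",np.hstack([cr(t["pixels"],265,145,65,85,6),cr(s["pixels"],240,130,65,85,6)])); o=get_obs(); print(o["tool_pos"],o["ee_rot"],o["wrist_force"],o["width"])
E
```

```text
[ 0.6126976  -0.01830658  0.12953615] [-3.14149652e+00  3.99930828e-04  1.38770086e+00] [-0.46012735  0.45914024 -5.77798452] 0.06549907188466544
```

View pics/p2.png

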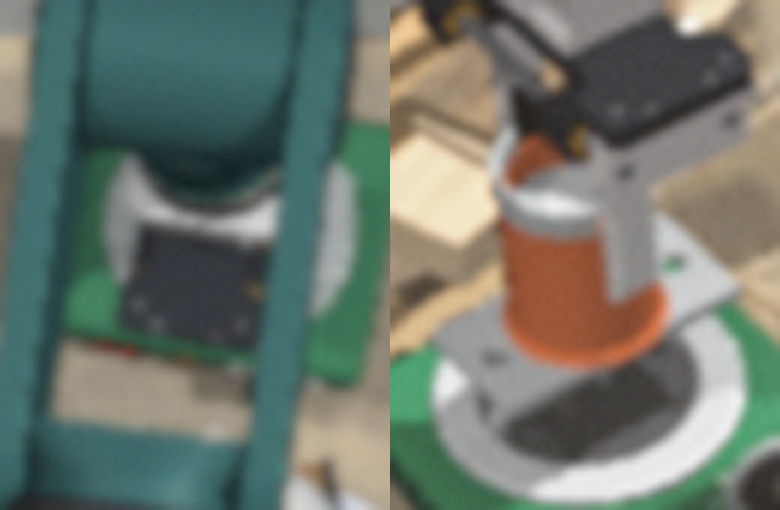

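```bash
python3 - <<'E'
from h import *
S_=snapshot("scene")
def f(s,u0,v0,k,x,y,z): return ray(s,u0+(x+.5)/k-.5,v0+(y+.5)/k-.5,z)[:2]
def pr(n,a,b):
    d=a-b; print(n,np.round(a,4),np.round(b,4),"mid",np.round((a+b)/2,4),"len",round(np.hypot(*d),4),"ang",round(np.degrees(np.arctan2(d[1],d[0])),1))
z=.1295-.0406
for dz in(.003,.006): pr("holes sc",f(S_,240,130,6,103,357,z+dz),f(S_,240,130,6,285,264,z+dz))
for w in(.5,0): print(fit(S_,[(*rect(.062,.122,z+.006),1),(*circ(.033,z+.012),w)],[.6127,-.018,-.18],.008,.15))
# pegs: predictions in z1 scene tile & pixel for center/yaw
for zz in(.05,.065):
  for c in((.6134,-.0163,-10.5),):
    for k in(1,-1):
        a=np.radians(c[2]+90); p=[c[0]+k*.046*np.cos(a),c[1]+k*.046*np.sin(a),zz]
        u=proj(S_,p); print(zz,k,(u+.5-[241,172])*6, )
# fit in scene0 of dark inner circle for plate centre, and rect yaw
E
```

```text
holes sc [0.625  0.0261] [ 0.6077 -0.0667] mid [ 0.6163 -0.0203] len 0.0945 ang 79.5
holes sc [0.6226 0.028 ] [ 0.6054 -0.0646] mid [ 0.614  -0.0183] len 0.0941 ang 79.5
(array([ 0.61521614, -0.01861298, -0.14757126]), np.float64(96.39457702636719))
(array([ 0.61344197, -0.01865149, -0.15672427]), np.float64(67.86395263671875))
0.05 1 [107.1197948  180.27114868]
0.05 -1 [280.34344594  89.31692309]
0.065 1 [103.83530281 156.40298045]
0.065 -1 [278.64662395  65.37304372]
```

Request:
play_rows(
  rows=[
    [6.0,[-0.06,0.2,-0.8],[0,0,0]],
    [6.0,[-0.06,0.2,-1.6],[0,0,0]],
    [6.0,[-0.06,0.2,-2.2],[0,0,0]],
    [6.0,[-0.06,0.2,-2.5],[0,0,0]],
    [6.0,[-0.06,0.2,-2.7],[0,0,0]],
    [6.0,[-0.06,0.2,-2.9],[0,0,0]],
    [6.0,[-0.06,0.2,-2.9],[0,0,0]],
  ],
)

```text
time: 6.18
tool_pos: [0.6123, -0.0148, 0.1]
ee_rot: [-3.141, 0.0, 1.39]
wrist_force: [-0.7, -0.2, -5.0]
width: 0.0653
```

Request:
play_rows(
  rows=[
    [6.0,[0,0,-0.2],[0,0,0]],
    [6.0,[0,0,-0.4],[0,0,0]],
    [6.0,[0,0,-0.6],[0,0,0]],
    [6.0,[0,0,-0.7],[0,0,0]],
    [6.0,[0,0,-0.8],[0,0,0]],
    [6.0,[0,0,-0.9],[0,0,0]],
    [6.0,[0,0,-0.9],[0,0,0]],
  ],
)

```text
time: 6.77
tool_pos: [0.6123, -0.0148, 0.0912]
ee_rot: [-3.141, -0.0, 1.39]
wrist_force: [-0.3, 0.2, -5.7]
width: 0.0657
```

Request:
play_rows(
  rows=[
    [6.0,[0,0,-0.05],[0,0,0]],
    [6.0,[0,0,-0.1],[0,0,0]],
    [6.0,[0,0,-0.15],[0,0,0]],
    [6.0,[0,0,-0.15],[0,0,0]],
  ],
)

```text
time: 7.1
tool_pos: [0.6125, -0.0149, 0.0906]
ee_rot: [3.141, 0.0, 1.39]
wrist_force: [-1.0, 0.3, -3.3]
width: 0.0655
```

Request:
play_rows(
  rows=[
    [9.4,[0,0,0],[0,0,0]],
    [9.4,[0,0,0],[0,0,0]],
    [9.4,[0,0,0],[0,0,0]],
    [9.4,[0,0,0.5],[0,0,0]],
    [9.4,[0,0,3],[0,0,0]],
    [9.4,[0,0,6.5],[0,0,0]],
    [9.4,[0,0,10],[0,0,0]],
    [9.4,[0,0,12],[0,0,0]],
  ],
)

```text
time: 7.77
tool_pos: [0.6139, -0.0149, 0.2157]
ee_rot: [3.134, -0.001, 1.39]
wrist_force: [0.6, -0.5, 0.5]
width: 0.0941
```

Request:
play_rows(
  rows=[
    [9.4,[-1,3,0],[0,0,-0.12]],
    [9.4,[-2,6,0],[0,0,-0.24]],
    [9.4,[-3,9,0],[0,0,-0.36]],
    [9.4,[-4,12,0],[0,0,-0.48]],
    [9.4,[-5,15,0],[0,0,-0.6]],
    [9.4,[-5.7,18,0],[0,0,-0.72]],
    [9.4,[-5.7,21,0],[0,0,-0.84]],
    [9.4,[-5.7,22.2,0],[0,0,-0.96]],
  ],
)

```text
time: 8.43
tool_pos: [0.5548, 0.211, 0.2112]
ee_rot: [-3.14, -0.002, 0.427]
wrist_force: [-0.6, -0.3, 0.3]
width: 0.0938
```

Request:
play_rows(
  rows=[
    [9.4,[0,0,0],[0,0,-0.12]],
    [9.4,[0,0,0],[0,0,-0.24]],
    [9.4,[0,0,0],[0,0,-0.36]],
    [9.4,[0,0,0],[0,0,-0.48]],
    [9.4,[0,0,0],[0,0,-0.6]],
    [9.4,[0,0,0],[0,0,-0.685]],
    [9.4,[0,0,0],[0,0,-0.685]],
    [9.4,[0,0,0],[0,0,-0.685]],
  ],
)

```text
time: 9.1
tool_pos: [0.5557, 0.2073, 0.2107]
ee_rot: [-3.141, -0.001, -0.253]
wrist_force: [0.8, 0.5, 0.3]
width: 0.0941
```

```bash
python3 - <<'E'
from h import *
s=snapshot("scene");t=snapshot("top")
cv2.imwrite("pics/t3.png",t["pixels"][:,:,::-1]);cv2.imwrite("pics/s3.png",s["pixels"][:,:,::-1])
for n,q in(("top",t),("scene",s)):
    print(n,"pot",[(round(d["confidence"],2),np.round(d["point"]).tolist(),int(d["mask"].sum())) for d in silhouettes(n,"glue_pot")])
    print(fit(q,[(*circ(.0335,.14),1),(*circ(.0295,.14),.7)],[.6134,-.0163,0])) 
    print(fit(q,[(*rect(.062,.122,.056),1)],[.6134,-.0163,-.18],.008,.15))
    print("cover",fit(q,F["cover"],[.5555,.207,-.255],.008,.1))
def cr(im,u0,v0,w,h,k): return cv2.resize(im[v0:v0+h,u0:u0+w,::-1],None,fx=k,fy=k,interpolation=cv2.INTER_CUBIC)
cv2.imwrite("pics/p3.png",np.hstack([cr(t["pixels"],265,145,65,85,6),cr(s["pixels"],240,130,65,85,6)])); o=get_obs(); print(o["tool_pos"],o["ee_rot"],o["wrist_force"],o["joint_positions"])
E
```

```text
top pot [(0.72, [181.0, 302.0], 775), (0.52, [184.0, 426.0], 420)]
(array([ 0.61185821, -0.0133775 ,  0.28818498]), np.float64(111.85533905029297))
(array([ 0.62483488, -0.02311351, -0.12502391]), np.float64(54.927001953125))
cover (array([0.5580601 , 0.20421577, 0.46729233]), np.float64(111.52470397949219))
scene pot [(0.88, [184.0, 271.0], 1421)]
(array([ 0.61199275, -0.01368942,  0.30999238]), np.float64(141.6634521484375))
(array([ 0.61239028, -0.01842355, -0.10828293]), np.float64(70.93296813964844))
cover (array([ 0.55522119,  0.20832031, -0.25195857]), np.float64(209.44378662109375))
[0.55549435 0.20721596 0.21020105] [-3.14150762e+00 -2.38603370e-04 -2.54170576e-01] [-1.16868472 -1.53459134  0.14845363] [ 2.61457192e-01  1.82160026e-01  1.25524719e+00 -4.40661184e-05
  1.70393593e+00  2.08641823e+00]
```

View pics/p3.png

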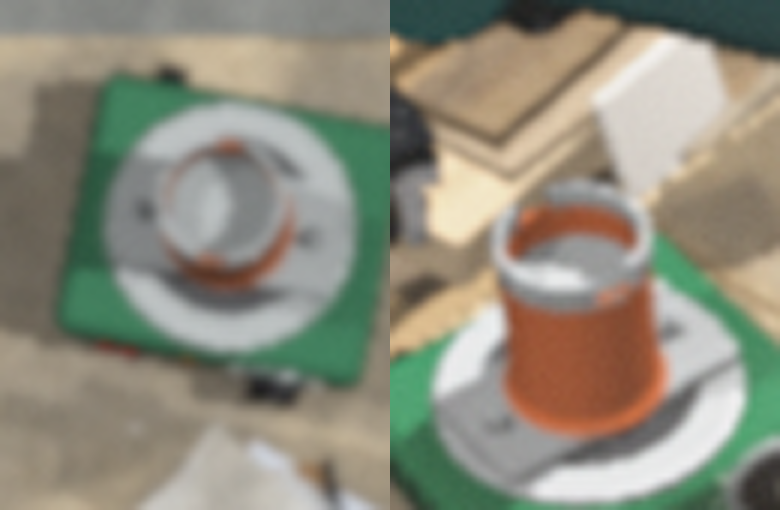

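```bash
python3 - <<'E'
from h import *
T_,S_=snapshot("top"),snapshot("scene")
def f(s,u0,v0,k,x,y,z): return ray(s,u0+(x+.5)/k-.5,v0+(y+.5)/k-.5,z)[:2]
def pr(n,a,b):
    d=a-b; print(n,np.round(a,4),np.round(b,4),"mid",np.round((a+b)/2,4),"len",round(np.hypot(*d),4),"ang",round(np.degrees(np.arctan2(d[1],d[0])),1))
pr("notch top",f(T_,265,145,6,231,146,.136),f(T_,265,145,6,209,261,.133))
pr("notch sc",f(S_,240,130,6,137,217,.135),f(S_,240,130,6,220,296,.135))
pr("holes top",f(T_,265,145,6,148,210,.056),f(T_,265,145,6,308,238,.056))
pr("holes sc",f(S_,240,130,6,110,425,.056),f(S_,240,130,6,279,331,.056))
# orange-notch centroids automatically in top
for n,s,(u0,v0) in(("top",T_,(300,165)),):
    im=s["pixels"].astype(float); 
    o=np.array(im[:,:,0]-im[:,:,2]); sub=o[160:200,288:318]; print(sub.max())
x,_=fit(S_,F["cover"],[.5555,.207,-.255],.006,.08);print(x)
E
```

```text
notch top [ 0.6426 -0.0191] [ 0.5826 -0.0081] mid [ 0.6126 -0.0136] len 0.0609 ang -10.4
notch sc [ 0.6412 -0.0143] [ 0.5803 -0.0039] mid [ 0.6108 -0.0091] len 0.0618 ang -9.7
holes top [0.6213 0.0295] [ 0.6062 -0.0585] mid [ 0.6137 -0.0145] len 0.0894 ang 80.3
holes sc [0.621  0.0304] [ 0.6072 -0.0598] mid [ 0.6141 -0.0147] len 0.0913 ang 81.3
67.0
[ 0.55516169  0.20834385 -0.24946768]
```

Request:
play_rows(
  rows=[
    [5.0,[0,0,-4],[0,0,0]],
    [5.0,[0,0,-8],[0,0,0]],
    [5.0,[0,0,-11],[0,0,0]],
    [5.0,[0,0,-13.5],[0,0,0]],
    [5.0,[0,0,-15],[0,0,0]],
    [5.0,[0,0,-16.1],[0,0,0]],
    [5.0,[0,0,-16.1],[0,0,0]],
    [5.0,[0,0,-16.1],[0,0,0]],
  ],
)

```text
time: 10.07
tool_pos: [0.5556, 0.2072, 0.0491]
ee_rot: [3.141, 0.0, -0.255]
wrist_force: [0.0, -0.3, 0.9]
width: 0.0502
```

Request:
play_rows(
  rows=[
    [0.5,[0,0,0],[0,0,0]],
    [0.5,[0,0,0],[0,0,0]],
    [0.5,[0,0,0],[0,0,0]],
    [0.5,[0,0,0],[0,0,0]],
    [0.5,[0,0,0],[0,0,0]],
    [0.5,[0,0,0],[0,0,0]],
    [0.5,[0,0,0],[0,0,0]],
  ],
)

```text
time: 10.65
tool_pos: [0.5557, 0.2075, 0.0493]
ee_rot: [-3.141, -0.001, -0.255]
wrist_force: [0.8, 0.8, 1.2]
width: 0.0141
```

Request:
play_rows(
  rows=[
    [0.5,[0,0,0.2],[0,0,0]],
    [0.5,[0,0,0.5],[0,0,0]],
    [0.5,[0,0,1.5],[0,0,0]],
    [0.5,[0,0,4],[0,0,0]],
    [0.5,[0,0,7.5],[0,0,0]],
    [0.5,[0,0,11],[0,0,0]],
    [0.5,[0,0,14.5],[0,0,0]],
    [0.5,[0,0,17],[0,0,0]],
  ],
)

```text
time: 11.32
tool_pos: [0.5559, 0.2073, 0.2234]
ee_rot: [-3.14, -0.004, -0.255]
wrist_force: [-0.4, 0.5, -1.8]
width: 0.0138
```

```bash
python3 - <<'E'
from h import *
s=snapshot("scene");t=snapshot("top")
o=get_obs(); print(o["tool_pos"],o["ee_rot"],o["wrist_force"],o["width"])
p=o["tool_pos"]; c=proj(s,[p[0],p[1],p[2]-.03]).astype(int); print(c)
c0=proj(s,[.5555,.207,.03]).astype(int); print(c0)
def cr(im,c,k,w=40): return cv2.resize(im[c[1]-w:c[1]+w,max(c[0]-w,0):c[0]+w,::-1],None,fx=k,fy=k,interpolation=cv2.INTER_CUBIC)
cv2.imwrite("pics/p4.png",np.hstack([cr(s["pixels"],c,5),cr(s["pixels"],c0,5)]))
E
```

```text
[0.55797801 0.20783692 0.22612165] [-3.13568189 -0.01079935 -0.25526273] [ 0.60364227  1.6011569  -1.49840864] 0.013932357818945855
[210 214]
[223 261]
```

View pics/p4.png

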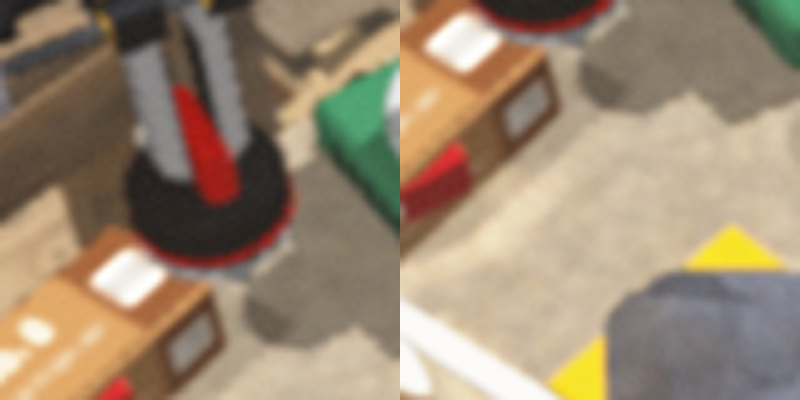

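Request:
play_rows(
  rows=[
    [0.5,[0.3,-1.2,0],[0,0,0]],
    [0.5,[0.9,-3.6,0],[0,0,0.02]],
    [0.5,[1.7,-6.6,0],[0,0,0.04]],
    [0.5,[2.5,-9.6,0],[0,0,0.06]],
    [0.5,[3.2,-12.6,0],[0,0,0.076]],
    [0.5,[4.0,-15.6,0],[0,0,0.076]],
    [0.5,[4.8,-18.6,0],[0,0,0.076]],
    [0.5,[5.4,-20.9,0],[0,0,0.076]],
  ],
)

```text
time: 12.08
tool_pos: [0.608, -0.0053, 0.2144]
ee_rot: [3.139, 0.007, -0.181]
wrist_force: [0.5, 0.8, -2.5]
width: 0.0137
```

Request:
play_rows(
  rows=[
    [0.5,[0.2,-0.8,0],[0,0,0]],
    [0.5,[0.33,-1.3,0],[0,0,0]],
    [0.5,[0.33,-1.3,0],[0,0,0]],
    [0.5,[0.33,-1.3,0],[0,0,0]],
    [0.5,[0.33,-1.3,0],[0,0,0]],
    [0.5,[0.33,-1.3,0],[0,0,0]],
  ],
)

```text
time: 12.58
tool_pos: [0.6125, -0.0134, 0.219]
ee_rot: [-3.141, 0.0, -0.177]
wrist_force: [-0.3, 0.7, -2.8]
width: 0.014
```

```bash
python3 - <<'E'
from h import *
s=snapshot("scene")
o=get_obs(); print(o["tool_pos"],o["ee_rot"],o["wrist_force"],o["width"])
p=o["tool_pos"]; c=proj(s,[p[0],p[1],p[2]-.06]).astype(int)
def cr(im,c,k,w=35): return cv2.resize(im[c[1]-w:c[1]+w,max(c[0]-w,0):c[0]+w,::-1],None,fx=k,fy=k,interpolation=cv2.INTER_CUBIC)
cv2.imwrite("pics/p5.png",cr(s["pixels"],c,8))
E
```

```text
[ 0.61257298 -0.01353007  0.21916491] [-3.14145120e+00 -1.15291236e-04 -1.77358082e-01] [ 1.23556621  0.08860775 -2.05696845] 0.014063605030419058
```

View pics/p5.png

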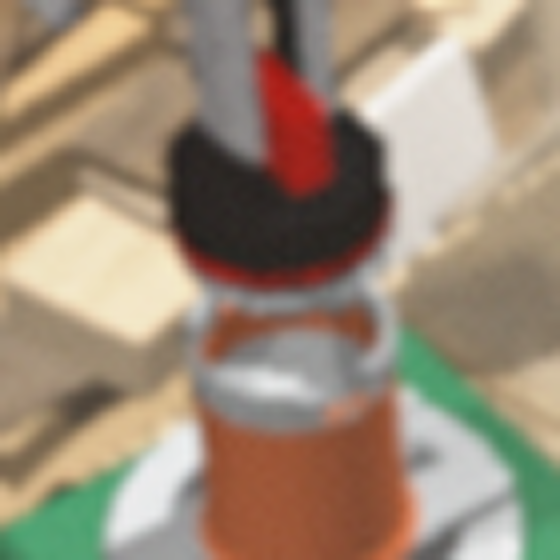

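```bash
python3 - <<'E'
from h import *
s=snapshot("scene"); z=.2192-.049
a,_=fit(s,[(*circ(.0345,z+.016),1),(*circ(.0345,z+.042),.6)],[.6126,-.0135,0],.008,.01); b,_=fit(s,[(*circ(.0335,.14),1),(*circ(.0295,.14),.7)],[.612,-.0137,0],.008,.01)
print(a[:2],b[:2])
i=s["pixels"].astype(float)
# widths: column extents of cap (dark) and body (orange) 
h=cv2.cvtColor(s["pixels"],cv2.COLOR_RGB2HSV); print()
E
```

```text
[ 0.61403866 -0.01604043] [ 0.60372995 -0.00829887]
```

Request:
play_rows(
  rows=[
    [0.5,[0,-0.1,-0.8],[0,0,0]],
    [0.5,[0,-0.1,-1.6],[0,0,0]],
    [0.5,[0,-0.1,-2.2],[0,0,0]],
    [0.5,[0,-0.1,-2.6],[0,0,0]],
    [0.5,[0,-0.1,-2.8],[0,0,0]],
    [0.5,[0,-0.1,-3.0],[0,0,0]],
    [0.5,[0,-0.1,-3.1],[0,0,0]],
    [0.5,[0,-0.1,-3.1],[0,0,0]],
  ],
)

```text
time: 13.35
tool_pos: [0.6128, -0.0158, 0.188]
ee_rot: [-3.142, -0.0, -0.179]
wrist_force: [-0.2, -0.5, -3.2]
width: 0.0138
```

Request:
play_rows(
  rows=[
    [0.5,[0,0.05,-0.1],[0,0,0]],
    [0.5,[0,0.05,-0.2],[0,0,0]],
    [0.5,[0,0.05,-0.3],[0,0,0]],
    [0.5,[0,0.05,-0.4],[0,0,0]],
    [0.5,[0,0.05,-0.5],[0,0,0]],
    [0.5,[0,0.05,-0.6],[0,0,0]],
    [0.5,[0,0.05,-0.6],[0,0,0]],
    [0.5,[0,0.05,-0.6],[0,0,0]],
  ],
)

```text
time: 14.02
tool_pos: [0.6127, -0.0153, 0.1818]
ee_rot: [3.141, 0.0, -0.179]
wrist_force: [0.6, 0.5, -2.4]
width: 0.0137
```

Request:
play_rows(
  rows=[
    [0.5,[0,0,-0.1],[0,0,0]],
    [0.5,[0,0,-0.2],[0,0,0]],
    [0.5,[0,0,-0.3],[0,0,0]],
    [0.5,[0,0,-0.4],[0,0,0]],
    [0.5,[0,0,-0.45],[0,0,0]],
    [0.5,[0,0,-0.45],[0,0,0]],
    [0.5,[0,0,-0.45],[0,0,0]],
  ],
)

```text
time: 14.6
tool_pos: [0.6134, -0.0154, 0.1797]
ee_rot: [3.142, -0.003, -0.179]
wrist_force: [-2.0, -0.2, 5.2]
width: 0.0137
```

Request:
play_rows(
  rows=[
    [0.5,[-0.05,0,0],[0,0,0]],
    [0.5,[-0.1,0,0],[0,0,0]],
    [0.5,[-0.15,0,0],[0,0,0]],
    [0.5,[-0.15,0,0],[0,0,0]],
    [0.5,[-0.15,0,0],[0,0,0]],
  ],
)

```text
time: 15.02
tool_pos: [0.6125, -0.0153, 0.1798]
ee_rot: [-3.141, -0.005, -0.179]
wrist_force: [-0.4, 0.3, 6.3]
width: 0.0136
```

```bash
python3 - <<'E'
from h import *
s=snapshot("scene"); t=snapshot("top")
for _ in range(3):
    o=get_obs(); print(np.round(o["tool_pos"],4),np.round(o["ee_rot"],4),o["wrist_force"],o["wrist_torque"]); snapshot("top")
c=proj(s,[.613,-.015,.13]).astype(int)
def cr(im,c,k,w=28): return cv2.resize(im[c[1]-w:c[1]+w,max(c[0]-w,0):c[0]+w,::-1],None,fx=k,fy=k,interpolation=cv2.INTER_CUBIC)
cv2.imwrite("pics/p6.png",cr(s["pixels"],c,10))
E
```

```text
[ 0.6125 -0.0153  0.1798] [-3.1412 -0.0049 -0.1791] [-0.47392771  0.22644163  6.10643028] [ 0.09025989 -0.16016978  0.00267753]
[ 0.6125 -0.0153  0.1798] [-3.1412 -0.0049 -0.1791] [-0.59279423  1.07602529  6.01363639] [ 0.08060063 -0.07477854 -0.0238894 ]
[ 0.6125 -0.0153  0.1798] [-3.1412 -0.0049 -0.1791] [-0.35011003  0.030425    5.57749182] [ 0.05753218 -0.16206458 -0.02570625]
```

View pics/p6.png

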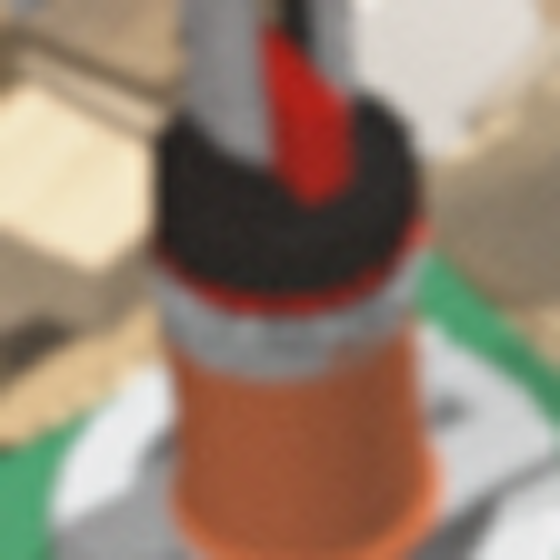

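Request:
play_rows(
  rows=[
    [0.5,[-0.1,0,0.1],[0,0,-0.03]],
    [0.5,[-0.1,0,0.1],[0,0,-0.06]],
    [0.5,[-0.1,0,0],[0,0,-0.08]],
    [0.5,[-0.1,0,0],[0,0,-0.08]],
  ],
)

```text
time: 15.6
tool_pos: [0.6121, -0.0144, 0.1799]
ee_rot: [-3.139, -0.006, -0.259]
wrist_force: [0.9, 2.3, 5.6]
width: 0.0138
```

Request:
play_rows(
  rows=[
    [0.5,[0,0,0],[0,0,0.05]],
    [0.5,[0,0,0],[0,0,0.08]],
    [0.5,[0,0,0],[0,0,0.12]],
    [0.5,[0,0,0],[0,0,0.16]],
    [0.5,[0,0,0],[0,0,0.16]],
  ],
)

```text
time: 16.02
tool_pos: [0.6104, -0.0155, 0.1776]
ee_rot: [3.141, -0.0, -0.099]
wrist_force: [1.0, 0.9, -1.0]
width: 0.0138
```

```bash
python3 - <<'E'
from h import *
o=get_obs(); print(np.round(o["tool_pos"],4),np.round(o["ee_rot"],4),o["wrist_force"],o["wrist_torque"])
E
```

```text
[ 0.6104 -0.0155  0.1776] [ 3.1413e+00 -5.0000e-04 -9.8800e-02] [ 0.96622218  0.87753825 -1.04789248] [ 0.17417875 -0.11081487  0.01571845]
```

Request:
play_rows(
  rows=[
    [0.5,[0.1,0,-0.05],[0,0,-0.03]],
    [0.5,[0.15,0,-0.1],[0,0,-0.06]],
    [0.5,[0.15,0,-0.15],[0,0,-0.08]],
    [0.5,[0.15,0,-0.15],[0,0,-0.08]],
  ],
)

```text
time: 16.35
tool_pos: [0.6118, -0.0152, 0.1773]
ee_rot: [-3.142, -0.001, -0.181]
wrist_force: [-1.2, 0.7, 6.0]
width: 0.0137
```

```bash
python3 - <<'E'
from h import *
o=get_obs(); print(np.round(o["tool_pos"],4),np.round(o["ee_rot"],4),o["wrist_force"],o["wrist_torque"])
E
```

```text
[ 0.6118 -0.0152  0.1773] [-3.1416e+00 -1.1000e-03 -1.8070e-01] [-1.23250992  0.7290081   6.02602175] [0.04510312 0.38306281 0.08145192]
```

Request:
play_rows(
  rows=[
    [0.5,[0,0,0.08],[0,0,0]],
    [0.5,[0,0,0.12],[0,0,0.05]],
    [0.5,[0,0,0.12],[0,0,0.12]],
    [0.5,[0,0,0.12],[0,0,0.2]],
    [0.5,[0,0,0.12],[0,0,0.28]],
    [0.5,[0,0,0.12],[0,0,0.36]],
    [0.5,[0,0,0.12],[0,0,0.44]],
    [0.5,[0,0,0.12],[0,0,0.52]],
  ],
)

```text
time: 17.02
tool_pos: [0.6119, -0.0154, 0.1773]
ee_rot: [3.141, -0.0, 0.344]
wrist_force: [-0.2, -0.3, 3.7]
width: 0.0137
```

Request:
play_rows(
  rows=[
    [0.5,[0,0,0],[0,0,0.08]],
    [0.5,[0,0,0],[0,0,0.16]],
    [0.5,[0,0,0],[0,0,0.24]],
    [0.5,[0,0,0],[0,0,0.32]],
    [0.5,[0,0,0],[0,0,0.4]],
    [0.5,[0,0,0],[0,0,0.48]],
    [0.5,[0,0,0],[0,0,0.53]],
    [0.5,[0,0,0],[0,0,0.53]],
  ],
)

```text
time: 17.68
tool_pos: [0.6119, -0.0154, 0.1773]
ee_rot: [3.141, -0.0, 0.871]
wrist_force: [0.1, -0.2, 2.4]
width: 0.014
```

```bash
python3 - <<'E'
from h import *
o=get_obs(); print(np.round(o["tool_pos"],4),np.round(o["ee_rot"],4),o["wrist_force"],o["wrist_torque"])
E
```

```text
[ 0.6119 -0.0154  0.1773] [ 3.141e+00 -1.000e-04  8.708e-01] [ 0.11271402 -0.18830225  2.44376067] [-0.10370829 -0.08182507  0.08044439]
```

Request:
play_rows(
  rows=[
    [0.5,[0,0,0.1],[0,0,0]],
    [0.5,[0,0,0.2],[0,0,0]],
    [0.5,[0,0,0.3],[0,0,0]],
    [0.5,[0,0,0.45],[0,0,0]],
    [0.5,[0,0,0.6],[0,0,0]],
    [0.5,[0,0,0.8],[0,0,0]],
    [0.5,[0,0,0.8],[0,0,0]],
    [0.5,[0,0,0.8],[0,0,0]],
  ],
)

```text
time: 18.35
tool_pos: [0.6119, -0.0153, 0.1855]
ee_rot: [3.141, -0.0, 0.871]
wrist_force: [-0.2, 0.4, -1.6]
width: 0.0138
```

```bash
python3 - <<'E'
from h import *
f=[]
for _ in range(4):
    snapshot("top"); f.append(get_obs()["wrist_force"])
print(np.mean(f,0),get_obs()["tool_pos"])
E
```

```text
[-0.44631278 -0.05129129 -1.22412332] [ 0.61169792 -0.01529937  0.18511075]
```

Request:
play_rows(
  rows=[
    [0.5,[0,0,0.5],[0,0,0]],
    [0.5,[0,0,1.5],[0,0,0]],
    [0.5,[0,0,3.2],[0,0,0]],
    [0.5,[0,0,5],[0,0,0]],
    [0.5,[0,0,6.8],[0,0,0]],
    [0.5,[0,0,8.3],[0,0,0]],
    [0.5,[0,0,9.1],[0,0,0]],
    [0.5,[0,0,9.1],[0,0,0]],
  ],
)

```text
time: 19.22
tool_pos: [0.6128, -0.0154, 0.2799]
ee_rot: [3.136, -0.003, 0.871]
wrist_force: [-0.2, -0.5, -1.2]
width: 0.0138
```

Request:
play_rows(
  rows=[
    [0.5,[0,0,0],[0,0,0]],
    [0.5,[0,0,0],[0,0,0]],
    [0.5,[0,0,0],[0,0,0]],
    [0.5,[0,0,0],[0,0,0]],
  ],
)

```text
time: 19.55
tool_pos: [0.6113, -0.0153, 0.2747]
ee_rot: [-3.14, 0.001, 0.871]
wrist_force: [-0.5, -0.2, -0.8]
width: 0.0138
```

```bash
python3 - <<'E'
from h import *
s=snapshot("scene"); t=snapshot("top")
o=get_obs(); print(np.round(o["tool_pos"],4),np.round(o["ee_rot"],4),o["wrist_force"],o["width"])
c=proj(s,[.613,-.015,.18]).astype(int)
def cr(im,c,k,w): return cv2.resize(im[c[1]-w:c[1]+w,max(c[0]-w,0):c[0]+w,::-1],None,fx=k,fy=k,interpolation=cv2.INTER_CUBIC)
cv2.imwrite("pics/p7.png",cr(s["pixels"],c,8,36))
E
```

```text
[ 0.6115 -0.0153  0.2753] [-3.1403e+00  9.0000e-04  8.7090e-01] [ 0.43364612  0.29669884 -1.46951589] 0.013678267408353763
```

View pics/p7.png

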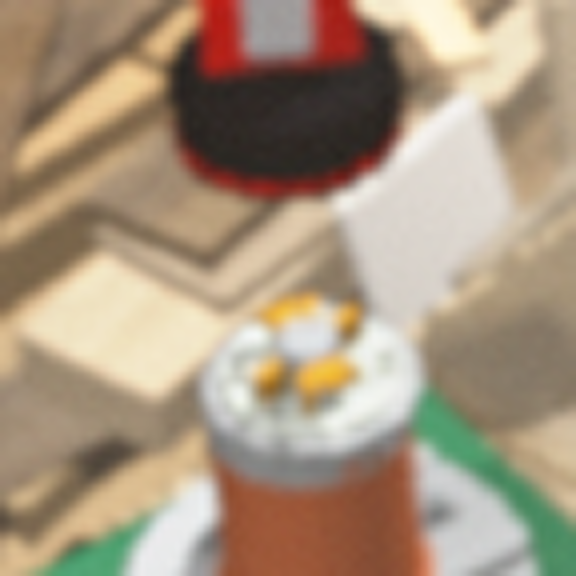

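Request:
play_rows(
  rows=[
    [0.5,[0,0,0.1],[0,0,0]],
    [0.5,[0,0,0.1],[0,0,0]],
    [0.5,[0,0,0.1],[0,0,0]],
    [0.5,[0,0,0.1],[0,0,0]],
  ],
)

```text
time: 19.98
tool_pos: [0.6118, -0.0153, 0.2773]
ee_rot: [3.141, -0.0, 0.871]
wrist_force: [0.3, -0.1, -1.7]
width: 0.0136
```

```bash
python3 - <<'E'
from h import *
o=get_obs(); print(o["time"],np.round(o["tool_pos"],4),o["width"]); print(close_job())
E
```

```text
19.9833 [ 0.6118 -0.0153  0.2773] 0.01357268215041575
the job is handed in; nothing more can be done
None
```

The glue warmer is ready and the job is handed in at 20.0 s of the 64 s allowed; no verdict was reported.

- **Pot:** it sits on the warmer with both holes over the pegs. Fingertip height puts the foot's underside at about 50 mm, level with the heating plate.
- **Lid seating:** the double lid went on as one piece but first stopped about 2.5 mm too high, with a force change of about 8 N. A small sideways shift and turn let the keys drop into the notches. It then held firm at 177.3 mm fingertip height, exactly where a fully home lid should be.
- **Unhooking:** I turned the cover 60° anticlockwise. The force on lifting averaged 1.2 N, which is the weight of the cover alone.
- **Finish:** the gripper holds the cover level by its bar, 10.0 cm above where it sat on the lid. The last picture shows the inner lid flat on the pot.

**Checks that disagreed:** image fits of the pot's rim were up to about 3 mm off the hole and peg measurements, and one was worse where the cover hid part of the rim. I relied on hole positions, fingertip heights and forces instead. I did not look again at the other things on the bench, but the moves stayed clear of them.

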